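Angle the LED carrier past the cone post into its bay

ROBOT

A 7-joint arm with a two-finger parallel gripper is mounted at the origin on the work surface. World frame = base frame: x ahead of the robot, y to its left, z up, the work surface at z = 0. Lengths are in mm, angles in rad, forces in N, time in s.
With the tool pointing down it reaches from about 400 to 875 mm from the base axis. Payload 4.4 kg.
Tool frame: the origin (TCP) lies at the very end of the fingers, on their centre line; the grasp point (between the pads) lies 19 mm behind it; z points along the fingers, y is the line along which they close (so a half turn about z gives the same grasp; the last joint's range is limited). The gripper opens to 85 mm and grips with 20 to 120 N. Pads are 22 mm wide; open, the fingers measure 114 mm over their backs; the gripper's body (76 mm by 85 mm) begins 54 mm behind the grasp point. The pads swing forward as they close: fully open they stand 13 mm farther back than shut.
Start: joints at [-1.228, 0.628, 0.038, 1.517, -0.027, 0.996, -0.02], TCP at [258.359, 596.463, 231.313] pointing down, gripper open.
Joint ranges: [-3.06, 3.06], [-0.37, 2.12], [-1.25, 1.32], [0.18, 2.47], [-1.1, 4.24], [0.23, 1.98], [-2.94, 2.94]. Speed limits (rad/s): [2.57, 2.57, 3.14, 3.14, 3.14, 3.14, 3.14].

INTERFACE

Orientations are given as [roll, pitch, yaw] about the fixed x, y, z axes, in that order (R = Rz(yaw) Ry(pitch) Rx(roll)).
In Python, from cell import sensors, get_image, camera_params, order gives the robot as it stands.
- The arm moves only by the shell command python3 -m inch 'ROWS' [OPENING]. ROWS is JSON, a list that holds one entry, the list of rows, each a list of 4 numbers: the shift along the tool's x, y, z in cm, then the turn about the tool's z in degrees. A call has 1 to 8 rows; each row is the pose to reach, as a shift and turn from the pose commanded when the call began, along the tool's axes at that moment; what a row does not reach only later rows make up. A row lasts 1/12 s, in which the tool goes at most 41.7 mm and 7.16 degrees, less where a joint would pass 70% of its speed; a pose out of reach is approached as far as the arm can. A call with a gripper value outside its range is refused whole. OPENING is the finger opening in cm, from 0 to 8.54, set as the call begins (- or left out, the last holds). The fingers move at their own pace and stop on an object; the grip force is fixed at half the most. Time passes only in rows, so rows that repeat a pose let the fingers close. It gives the time, the measured TCP pose, the force, the opening and the grip force at its end, in the units of the state.
- sensors.read_state(): the state, without advancing time (a new reading comes with each control period).
- get_image(name): name is "side" or "top"; returns the picture (384x512x3 uint8, blue, green, red); there is no depth.
- camera_params(name): a dict with "mtx" (3x3 intrinsics, pixels), "rvec" (rotation vector, rad) and "tvec" (3), from world to camera coordinates, as OpenCV has them. Camera axes: x right, y down, z forward; pixel columns grow to the right and rows downward; lengths in mm; the calibration is good to about 2 mm. A picture is of the moment at which its call begins. camera_params takes no time and is no camera call.
- order.finish_job(): hands the job in; it is judged then, once.
The state is a dict: "clock": time; "qpos": joint angles; "qd": joint speeds; "tau": joint torques, N m; "eef_pos": TCP position; "tool_rot": TCP orientation; "force": force on the tool from outside, world axes, zero at the start; "torque": the same for the moment, N m; "width": finger opening in mm; "gripper_force": force on a finger pad.
Only numpy, scipy, OpenCV 4.12 (cv2) and the standard library are available. Lean on these libraries where they do the work, as an engineer would, in place of code of your own. Each camera call takes 0.05 s, during which the arm holds its last target. There are 200 camera calls.

TASK

Push the long green-topped LED carrier into the yellow-ended bay on the black plate: push it with the fingertips so that its white-plug end slips in behind the fixed cone post first, then push the other end round until the carrier lies flush along the aluminium back rail between the two yellow stops. Keep it flat on the plate the whole time, never lifted, leave the loose things around it where they are, and finish with the hand clear.

Things in the scene. Friction and masses are not known exactly. Their poses are not given: they have to be found in the camera images.
- bar: the LED carrier: a straight aluminium bar with a green LED circuit on top, 240 mm long (its own y), 30 mm wide (its own x), 22 mm high metal body (plug to 30 mm), about 0.3 kg, loose, lying on the black plate, sliding with ordinary friction (a few N). Origin at the centre of its underside; +y points to the white-plug end, +x to the side that ends up against the back rail.
- plug_end (a point): centre of the carrier's end face at the white-plug end: 120 mm from the origin along its +y, 11 mm up
- plain_end (a point): centre of the carrier's other end face: 120 mm from the origin along its -y, 11 mm up
- bay: the bay, fixed on the black plate (plate top 12 mm above the bench). Origin on the plate at the middle of the bay; all walls 20 mm high. It is open towards -x except for the post. When flush, the carrier's origin is at x = +9 mm in the bay's frame, its y along the bay's y, plug end towards +y.
- rail_face (a point): middle of the aluminium back rail's face, at plate height: x = +24 mm in the bay's frame; the face looks to -x and runs along the bay's y
- stop_plug (a point): inner face, at plate height, of the yellow stop at the bay's +y end (y = +131 mm); this stop reaches from the rail forward to x = -24 mm and is 20 mm thick in y
- stop_plain (a point): inner face, at plate height, of the yellow stop at the bay's -y end (y = -131 mm); this stop reaches from the rail forward to x = -16 mm and is 20 mm thick in y. The bay is 262 mm long inside
- post: the fixed steel cone post in front of the bay's opening near its +y end, same directions as the bay. Disc 36 mm across and 20 mm high with a pin up to 50 mm. Origin at the centre of its foot: at x = -42 mm in the bay's frame, so 48 mm is left between disc and back rail; its y there varies from +72 to +90 mm.
- cone_a: loose spare support cone, same shape as the fixed post (disc 36 mm across and 20 mm high, pin to 50 mm), on the plate to the left of the work; leave alone
- cone_b: second loose spare support cone, on the plate behind the bay's back rail; leave alone
- jar: small amber jar, 44 mm across, 55 mm high, on the plate behind the back rail; leave alone
- card: loose green circuit card 100 x 170 mm, about 16 mm high, on the bench left of the plate; leave alone
- driver: screwdriver lying on the bench right of the plate; leave alone
- brush: brush lying on the bench right of the plate; leave alone
- loupe: black eyepiece loupe, 40 mm across, 40 mm high, on the bench left of the plate; leave alone
There are look-alikes about, which are no part of the job. Leave any purple look-alike of the bar alone.

How it is judged (in metres and radians):
On the way:
1. the plug end is in behind the post while the other end is still outside the bay (y of plug_end in the frame of post above 0 m and x of plug_end in the frame of post above 0.018 m and x of plain_end in the frame of bay below -0.01 m), for 0.1 s.
At the end, for the whole second after the job is handed in: The carrier rests flat on the plate inside the bay, plug end behind the post, both ends within 6 mm of touching the back rail and between the two yellow stops, at rest (x of plug_end in the frame of bay between 0.003 and 0.014 m and x of plain_end in the frame of bay between 0.003 and 0.014 m and y of plug_end in the frame of bay below 0.134 m and y of plain_end in the frame of bay above -0.134 m and height (world z) of bar below 0.016 m and angle between bar's own z axis and vertical below 0.05 rad and linear speed of bar below 0.02 m/s).
It fails at once if the carrier was lifted or tipped off the plate (height (world z) of bar above 0.024 m or angle between bar's own z axis and vertical above 0.15 rad).
It fails at once if a loose bystander was moved by more than 30 mm (distance of any of cone_a, cone_b, jar, card, driver, brush, loupe from where it was at the start of the episode above 0.03 m).
It also fails if it takes over 67 s, if anything falls off the work surface, if the arm or the gripper's body presses on something with over 40 N, if the wrist force passes 120 N, or if a joint passes its speed limit or range.

## Working session

There is one attempt and no reset: what is moved stays moved. The work goes in short steps, Python scripts to look and compute and a shell command to move; the robot and the scene stay as the last step left them, time stands still between calls to the robot, and variables do not carry over. Pictures are saved under pics/ and viewed, at most 10 in all, crops included, and the job is handed in when it is done.

```bash
mkdir -p pics; ls
python3 - <<'E'
from cell import sensors,get_image,camera_params
import cv2
for n in("top","side"): cv2.imwrite(f"pics/{n}0.png",get_image(n))
s=sensors.read_state();print(s["clock"],s["eef_pos"],s["tool_rot"],s["width"])
for n in("top","side"):print(camera_params(n))
E
```

```text
pics
0.1 [258.16638054 595.92960326 230.4846983 ] [-3.13991334e+00  5.68635268e-05  2.73274401e+00] 85.64230629153224
{'mtx': array([[448.85089179,   0.        , 259.19038772],
       [  0.        , 448.85089179, 188.07996505],
       [  0.        ,   0.        ,   1.        ]]), 'rvec': array([ 2.18609931, -2.19993564,  0.05431433]), 'tvec': array([  10.16734646,  459.30787767, 1631.67007748])}
{'mtx': array([[385.10308411,   0.        , 259.35042997],
       [  0.        , 385.10308411, 190.64134688],
       [  0.        ,   0.        ,   1.        ]]), 'rvec': array([ 0.24550864, -2.6188025 ,  1.48330384]), 'tvec': array([ 443.78274893,   84.3781733 , 1165.21450653])}
```

View pics/top0.png

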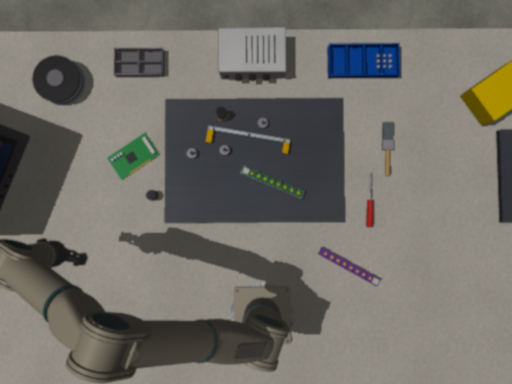

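View pics/side0.png

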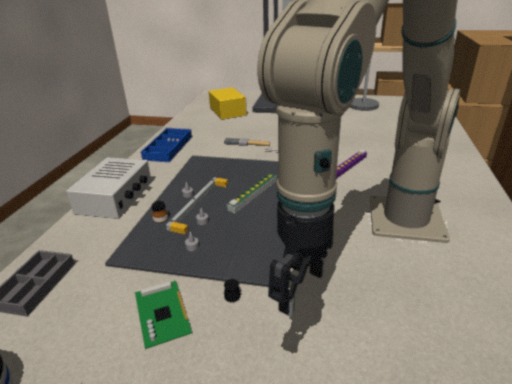

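Run:
```python
import cv2
i=cv2.imread("pics/top0.png")[100:210,175:325]
cv2.imwrite("pics/crop0.png",cv2.resize(i,None,fx=5.3,fy=5.3,interpolation=cv2.INTER_CUBIC))
```

```text
(no output)
```

View pics/crop0.png

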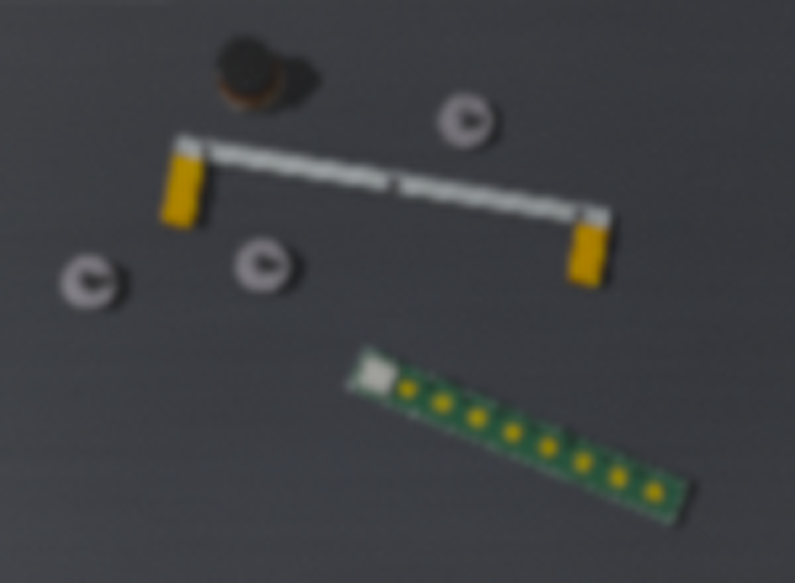

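```bash
cat > h.py <<'E'
import numpy as np,cv2
from cell import sensors,get_image,camera_params
def w(n,px,z):
    p=camera_params(n);R=cv2.Rodrigues(p["rvec"])[0];t=np.ravel(p["tvec"])
    u=cv2.undistortPoints(np.array(px,float).reshape(-1,1,2),p["mtx"],None).reshape(-1,2)
    d=np.c_[u,np.ones(len(u))]@R; c=-R.T@t
    return (c+d*((z-c[2])/d[:,2])[:,None])[:,:2]
def crop(px,o,f): return (np.array(px,float)+.5)/f-.5+np.array(o)
E
python3 - <<'E'
from h import *
f=5.3;o=(175,100)
W=lambda px,z:w("top",crop(px,o,f),z)
print("stops\n",W([(206,153),(194,227),(580,222),(568,280),(174,150),(162,223),(608,226),(600,286)],32).round())
print("post,conea,coneb",W([(264,265),(90,282),(466,120)],32).round())
b=W([(368,347),(350,390),(690,485),(674,524)],34);print("bar\n",b.round(),b.mean(0))
y=b[:2].mean(0)-b[2:].mean(0);print(np.linalg.norm(y),np.degrees(np.arctan2(-y[0],y[1])))
s=W([(206,153),(580,222)],32);y=s[0]-s[1];L=np.linalg.norm(y);y/=L;x=np.array([y[1],-y[0]])
O=s.mean(0)-24*x
print("bay",O,x,y,L,np.degrees(np.arctan2(x[1],x[0])))
T=np.c_[x,y]
for n,p in(("post",W([(264,265)],32)),("bar",b),("conea",W([(90,282)],32)),("stops",W([(194,227),(568,280)],32))):print(n,((p-O)@T).round())
E
```

```text
stops
 [[ 677.  173.]
 [ 626.  181.]
 [ 627.  -84.]
 [ 587.  -76.]
 [ 679.  195.]
 [ 629.  203.]
 [ 625. -103.]
 [ 583.  -97.]]
post,conea,coneb [[599. 133.]
 [588. 252.]
 [699.  -6.]]
bar
 [[ 542.   62.]
 [ 513.   74.]
 [ 446. -157.]
 [ 420. -146.]] [480.16580158 -41.96353844]
239.0339048581389 -23.2608371700816
bay [628.65508601  48.71392868] [ 0.98189935 -0.18940345] [0.18940345 0.98189935] 261.44815585453233 -10.91797243794215
post [[-45.  77.]]
bar [[ -87.   -4.]
 [-119.    3.]
 [-140. -237.]
 [-168. -231.]]
conea [[-78. 192.]]
stops [[ -28.  129.]
 [ -17. -130.]]
```

```bash
python3 -m inch '[[[-20.8,-24.9,0,0],[-20.8,-24.9,0,0],[-20.8,-24.9,0,0],[-20.8,-24.9,0,0],[-20.8,-24.9,0,0],[-20.8,-24.9,0,0],[-20.8,-24.9,0,0],[-20.8,-24.9,0,0]]]' 6; python3 -m inch '[[[-20.8,-24.9,0,0],[-20.8,-24.9,0,0],[-20.8,-24.9,0,0],[-20.8,-24.9,0,0],[-20.8,-24.9,0,0],[-20.8,-24.9,0,0],[-20.8,-24.9,0,0],[-20.8,-24.9,0,0]]]'
```

```text
clock: 0.77
eef_pos: [350.5, 281.6, 231.2]
tool_rot: [-3.14, 0.0, 2.731]
force: [1.0, 0.4, 1.1]
width: 60.2
gripper_force: 0.0
clock: 1.43
eef_pos: [442.4, -29.3, 231.3]
tool_rot: [-3.141, 0.001, 2.73]
force: [1.4, 1.4, 0.3]
width: 59.9
gripper_force: 0.0
```

```bash
python3 -m inch '[[[0,0,4,0],[0,0,8,0],[0,0,12,0],[0,0,16,0],[0,0,19,0],[0,0,20.5,0],[0,0,21.5,0],[0,0,21.5,0]]]'
python3 - <<'E'
from h import *
a=get_image("top")[110:220,185:305];b=get_image("side")[140:290,140:340]
b=cv2.resize(b,None,fx=2,fy=2,interpolation=2);a=cv2.resize(a,None,fx=3,fy=3,interpolation=2)
c=np.zeros((330,760,3),np.uint8);c[:,:360]=a;c[:300,360:]=b
cv2.imwrite("pics/c1.png",c)
E
```

```text
clock: 2.1
eef_pos: [441.0, -25.1, 17.3]
tool_rot: [3.141, -0.004, 2.733]
force: [-0.5, 0.1, -0.2]
width: 60.0
gripper_force: 0.0
```

View pics/c1.png

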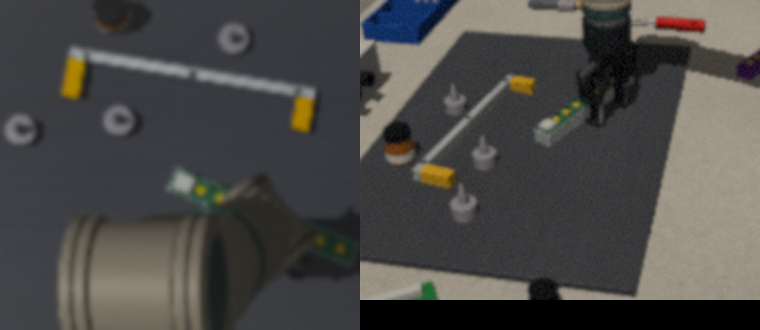

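```bash
python3 -m inch '[[[-0.8,0,0,0],[-1.3,0,0,0],[-1.8,0,0,0],[-2.3,0,0,0],[-2.9,0,0,0],[-3.5,0,0,0],[-4.1,0,0,0],[-4.7,0,0,0]]]'; python3 -m inch '[[[-0.6,0,0,0],[-1.2,0,0,0],[-1.8,0,0,0],[-2.4,0,0,0],[-3,0,0,0],[-3.5,0,0,0],[-3.9,0,0,0],[-4.1,0,0,0]]]';python3 -m inch '[[[1.0,0,0,0],[2,0,0,0],[2,0,-4,0],[2,0,-8,0],[2,-4,-12,0],[2,-8,-12,0],[2,-12,-12,0],[2,-16,-12,0]]]' 1.2;  python3 - <<'E'
from h import *
cv2.imwrite("pics/t2.png",cv2.resize(get_image("top")[110:210,185:315],None,fx=6,fy=6,interpolation=2))
E
```

```text
clock: 2.87
eef_pos: [485.1, -43.9, 18.5]
tool_rot: [3.14, -0.003, 2.733]
force: [-1.8, 1.5, 1.6]
width: 59.9
gripper_force: 1.2
clock: 3.53
eef_pos: [523.1, -60.4, 18.2]
tool_rot: [3.14, -0.002, 2.732]
force: [-3.3, 1.1, 2.3]
width: 59.9
gripper_force: 1.2
clock: 4.2
eef_pos: [444.1, -195.2, 139.5]
tool_rot: [3.141, 0.002, 2.735]
force: [0.2, -0.1, -0.5]
width: 11.9
gripper_force: 0.0
```

View pics/t2.png

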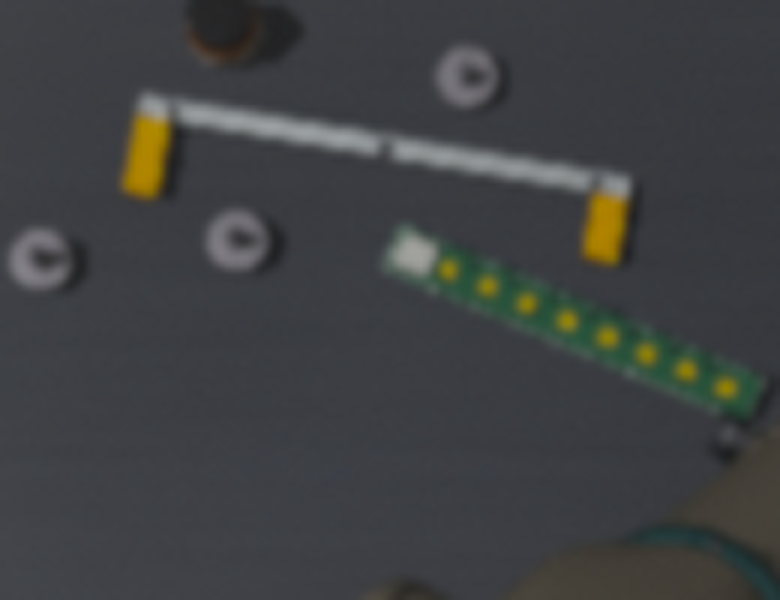

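```bash
cat >> h.py <<'E'
O=np.array([626,49.]);yw=np.radians(-10.9);X=np.array([np.cos(yw),np.sin(yw)]);Y=np.array([-X[1],X[0]]);T=np.c_[X,Y]
def bar(px,o,f):
    b=w("top",crop(px,o,f),34);p=b[:2].mean(0);q=b[2:].mean(0);a=(p-q)/np.linalg.norm(p-q)
    print("world plug",p.round(),"plain",q.round(),"len",np.linalg.norm(p-q).round(),"yaw",np.degrees(np.arctan2(-a[0],a[1])).round(1))
    print("bay plug",((p-O)@T).round(1),"plain",((q-O)@T).round(1))
E
python3 - <<'E'
from h import *
f=6;o=(185,110)
bar([(402,225),(383,272),(768,373),(746,420)],o,f)
p=w("top",crop([(237,240),(170,118),(590,186),(159,195),(584,258)],o,f),32);print(((p-O)@T).round(1))
E
```

```text
world plug [593.  40.] plain [ 502. -180.] len 238.0 yaw -22.6
bay plug [-30.5 -15.3] plain [ -78.6 -247.9]
[[ -42.3   78.4]
 [  23.5  132.3]
 [  29.1 -125.9]
 [ -24.   130. ]
 [ -14.7 -130.3]]
```

```bash
python3 -m inch '[[[0,4,0,0],[-0.3,8,0,0],[-0.6,12,0,0],[-0.9,15.5,1,0],[-0.9,15.5,4,0],[-0.9,15.5,8,0],[-0.9,15.5,11,0],[-0.9,15.5,12.2,0]]]' 6; python3 -m inch '[[[-0.4,0,0.2,0],[-0.8,0,0.2,0],[-1.2,0,0.2,0],[-1.6,0,0.2,0],[-1.9,0,0.2,0],[-1.9,0,0.2,0]]]';python3 -m inch '[[[1.0,0,0,0],[2,0,0,0],[2,0,-4,0],[2,0,-8,0],[2,-4,-12,0],[2,-8,-12,0],[2,-12,-12,0],[2,-16,-12,0]]]' 1.2;  python3 - <<'E'
from h import *
cv2.imwrite("pics/t3.png",cv2.resize(get_image("top")[110:210,185:315],None,fx=6,fy=6,interpolation=2))
E
```

```text
clock: 4.92
eef_pos: [511.4, -53.6, 12.8]
tool_rot: [-3.142, -0.006, 2.733]
force: [0.2, 0.1, 0.5]
width: 60.4
gripper_force: 0.0
clock: 5.42
eef_pos: [531.6, -62.2, 15.2]
tool_rot: [3.14, -0.001, 2.733]
force: [-0.7, 0.4, 0.8]
width: 59.9
gripper_force: 0.0
clock: 6.08
eef_pos: [451.8, -196.6, 135.9]
tool_rot: [3.14, 0.002, 2.735]
force: [0.5, -1.2, -0.1]
width: 12.2
gripper_force: 0.0
```

View pics/t3.png

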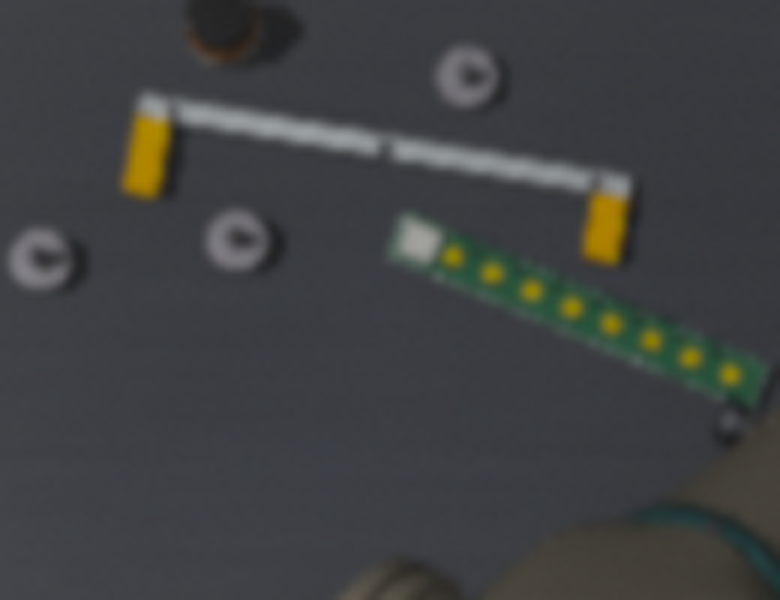

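Run:
```python
from h import *
bar([(407,212),(388,259),(771,361),(750,408)],(185,110),6)
```

```text
world plug [601.  37.] plain [ 509. -182.] len 237.0 yaw -22.8
bay plug [-22.1 -16.8] plain [ -71.  -248.7]
```

```bash
python3 -m inch '[[[-2.5,0.4,0,0],[-4.7,0.4,0,0],[-4.7,0.4,3,0],[-4.7,0.4,6,0],[-4.7,0.4,9,0],[-4.7,0.4,11,0],[-4.7,0.4,11.7,0],[-4.7,0.4,11.7,0]]]' 0
python3 - <<'E'
from h import *
a=get_image("top")[110:220,195:325];b=get_image("side")[140:290,150:340]
b=cv2.resize(b,None,fx=2,fy=2,interpolation=2);a=cv2.resize(a,None,fx=3,fy=3,interpolation=2)
c=np.zeros((330,770,3),np.uint8);c[:,:390]=a;c[:300,390:]=b
cv2.imwrite("pics/c4.png",c)
E
```

```text
clock: 6.8
eef_pos: [494.8, -209.6, 15.8]
tool_rot: [3.14, -0.005, 2.732]
force: [0.8, -0.2, 0.1]
width: 0.3
gripper_force: 0.0
```

View pics/c4.png

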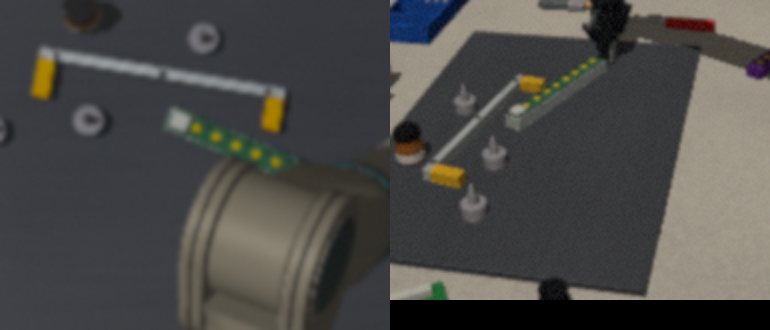

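```bash
for i in 1; do :; done; python3 -m inch '[[[0,0.8,0,0],[0,1.4,0,0],[0,2,0,0],[0,2.6,0,0],[0,3.2,0,0],[0,3.8,0,0],[0,4.4,0,0],[0,5,0,0]]]'; python3 -m inch '[[[0,0.6,0,0],[0,1.2,0,0],[0,1.8,0,0],[0,2.4,0,0],[0,3,0,0],[0,3.6,0,0],[0,4.1,0,0],[0,4.4,0,0]]]'
python3 - <<'E'
from h import *
a=get_image("top")[110:220,195:325];b=get_image("side")[140:290,150:340]
b=cv2.resize(b,None,fx=2,fy=2,interpolation=2);a=cv2.resize(a,None,fx=3,fy=3,interpolation=2)
c=np.zeros((330,770,3),np.uint8);c[:,:390]=a;c[:300,390:]=b
cv2.imwrite("pics/c5.png",c)
E
```

```text
clock: 7.57
eef_pos: [515.5, -163.5, 17.0]
tool_rot: [3.14, -0.003, 2.733]
force: [-0.6, -1.6, 2.0]
width: -0.0
gripper_force: 1.3
clock: 8.23
eef_pos: [533.1, -122.5, 16.8]
tool_rot: [3.14, -0.003, 2.733]
force: [-1.3, -2.0, 1.0]
width: -0.2
gripper_force: 1.1
```

View pics/c5.png

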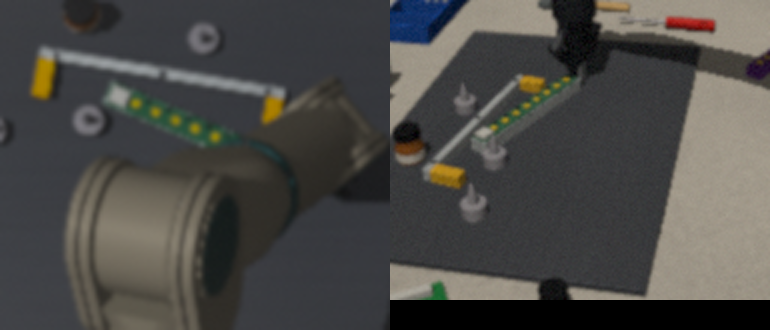

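Run:
```python
from h import *
p=w("top",crop([(115,80),(104,104),(136,103),(216,137)],(195,110),3),34)
q=(p-O)@T;print(q.round(1),q[:2].mean(0));d=q[2]-q[3];print(np.degrees(np.arctan2(d[0],d[1])))
```

```text
[[ 11.   55.3]
 [-20.2  63. ]
 [-11.9  25.1]
 [-35.  -77.7]] [-4.61819431 59.16980135]
12.620598427121031
```

```bash
python3 -m inch '[[[0,0.5,0,0],[0,1,0,0],[0,1.5,0,0],[0,2,0,0],[0,2.5,0,0],[0,2.9,0,0],[0,3.3,0,0],[0,3.3,0,0]]]';  python3 -m inch '[[[0,0.4,0,0],[0,0.8,0,0],[0,1.2,0,0],[0,1.6,0,0],[0,1.9,0,0],[0,2.1,0,0],[0,2.1,0,0]]]'
```

```text
clock: 9.0
eef_pos: [546.4, -91.8, 16.9]
tool_rot: [3.139, -0.003, 2.734]
force: [0.1, 1.5, 0.3]
width: -0.3
gripper_force: 0.0
clock: 9.58
eef_pos: [554.6, -73.3, 17.0]
tool_rot: [3.14, -0.003, 2.733]
force: [0.6, -0.7, 0.1]
width: 0.1
gripper_force: 0.0
```

```bash
python3 -m inch '[[[0,-1,0,0],[0,-2,-1,0],[0,-2,-5,0],[0,-2,-9,0],[2,1,-12,-4],[4,4,-12,-8],[5.2,7.4,-12,-12.5],[5.2,7.4,-12,-12.5]]]' 6;  python3 - <<'E'
from h import *
a=get_image("top")[110:220,195:325];b=get_image("side")[140:290,150:340]
b=cv2.resize(b,None,fx=2,fy=2,interpolation=2);a=cv2.resize(a,None,fx=3,fy=3,interpolation=2)
c=np.zeros((330,770,3),np.uint8);c[:,:390]=a;c[:300,390:]=b
cv2.imwrite("pics/c6.png",c)
E
```

```text
clock: 10.25
eef_pos: [536.1, 22.5, 138.1]
tool_rot: [3.133, -0.004, 2.963]
force: [1.3, 0.4, -0.8]
width: 60.2
gripper_force: 0.0
```

View pics/c6.png

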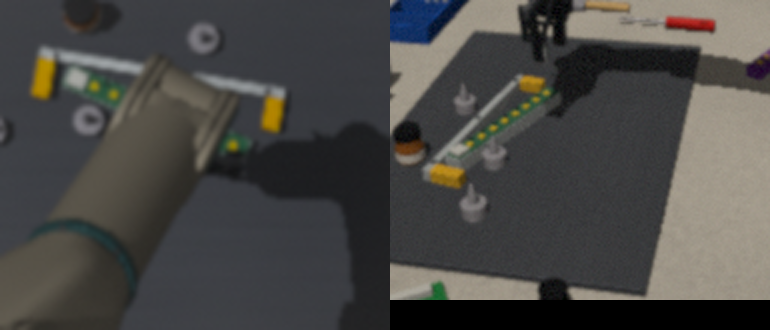

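```bash
python3 -m inch '[[[0,0,4,0],[0,0,8,0],[0,0,11,0],[0,0,12.2,0],[-0.5,0,12.2,0],[-1,0,12.2,0],[-1.5,0,12.2,0],[-2,0,12.2,0]]]'; python3 -m inch '[[[-0.5,0,0,0],[-1,0,0,0],[-1.5,0,0,0],[-1.9,0,0,0],[-2.3,0,0,0],[-2.6,0,0,0],[-2.9,0,0,0],[-2.9,0,0,0]]]'
```

```text
clock: 11.02
eef_pos: [557.6, 10.0, 17.1]
tool_rot: [3.139, 0.0, 2.95]
force: [-2.1, 0.6, 1.2]
width: 59.7
gripper_force: 0.5
clock: 11.68
eef_pos: [585.0, 5.1, 15.1]
tool_rot: [3.14, -0.002, 2.951]
force: [0.0, 0.2, -0.2]
width: 60.0
gripper_force: 0.0
```

```bash
python3 -m inch '[[[-0.3,0,0,0],[-0.6,0,0,0],[-0.9,0,0,0],[-1.1,0,0,0],[-1.2,0,0,0],[-1.2,0,0,0]]]'; python3 -m inch '[[[-0.1,0,0,0],[-0.2,0,0,0],[-0.3,0,0,0],[-0.3,0,0,0]]]'
```

```text
clock: 12.18
eef_pos: [596.3, 3.0, 15.1]
tool_rot: [3.14, -0.002, 2.951]
force: [-0.9, -0.1, -0.2]
width: 60.0
gripper_force: 0.3
clock: 12.52
eef_pos: [599.1, 2.4, 15.1]
tool_rot: [3.14, -0.002, 2.951]
force: [-1.1, -0.3, -0.2]
width: 60.1
gripper_force: 0.5
```

```bash
python3 -m inch '[[[-0.1,0,0,0],[-0.2,0,0,0],[-0.3,0,0,0],[-0.3,0,0,0]]]'; python3 -m inch '[[[-0.1,0,0,0],[-0.2,0,0,0],[-0.2,0,0,0]]]'
```

```text
clock: 12.85
eef_pos: [601.6, 2.2, 15.1]
tool_rot: [3.139, -0.003, 2.951]
force: [-3.1, 1.0, 1.9]
width: 59.8
gripper_force: 1.4
clock: 13.1
eef_pos: [601.6, 2.3, 15.0]
tool_rot: [3.139, -0.007, 2.952]
force: [-6.4, 2.6, 5.0]
width: 60.1
gripper_force: 3.5
```

```bash
python3 -m inch '[[[-0.2,0,0,0],[-0.4,0,0,0],[-0.4,0,0,0]]]'; python3 -m inch '[[[1.5,0,0,0],[3,0,-1,0],[4,0,-5,0],[5,0,-9,0],[9,0,-12,0],[13,0,-14,0],[17,0,-14,0],[17,0,-14,0]]]';  python3 - <<'E'
from h import *
cv2.imwrite("pics/t7.png",cv2.resize(get_image("top")[110:200,190:310],None,fx=6,fy=6,interpolation=2))
E
```

```text
clock: 13.35
eef_pos: [601.7, 2.6, 14.4]
tool_rot: [3.138, -0.015, 2.953]
force: [-13.8, 2.8, 9.8]
width: 59.5
gripper_force: 7.1
clock: 14.02
eef_pos: [435.2, 33.5, 156.6]
tool_rot: [3.137, -0.007, 2.95]
force: [-0.1, 0.1, -0.7]
width: 60.1
gripper_force: 0.0
```

View pics/t7.png

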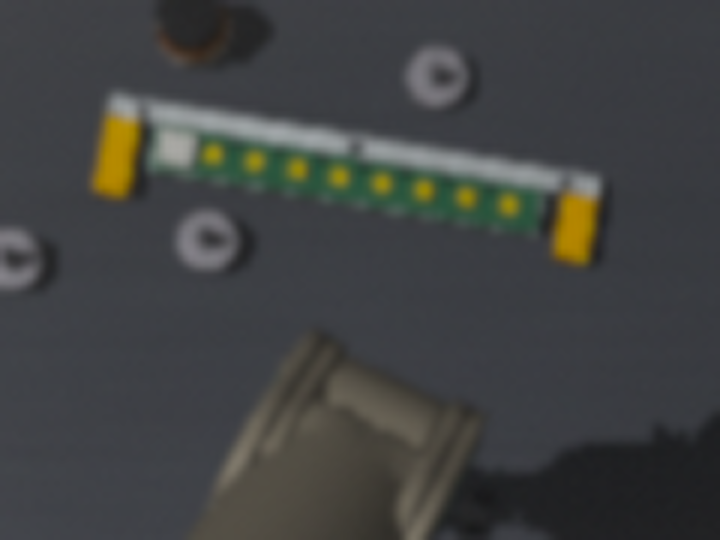

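The carrier lies flush along the rail between the yellow stops. Its plug end, at about (165,150), is behind the post at (207,240), and the hand is clear.

```bash
python3 -c "
from cell import order;print(order.finish_job())"
```

```text
the job is handed in; nothing more can be done
None
```

I handed the job in at about 14 s of the 67 s allowed: the carrier went in plug end first behind the post, and in the last picture it lies flush along the back rail between the yellow stops, with the hand clear; no verdict came back.

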